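Scoop the bearing balls onto the scale

ROBOT

A 6-joint arm with a two-finger parallel gripper is mounted at the origin on the work surface. World frame = base frame: x ahead of the robot, y to its left, z up, the work surface at z = 0. Lengths are in m, angles in rad, forces in N, time in s.
With the tool pointing down it reaches from about 0.275 to 0.75 m from the base axis. Payload 10.2 kg.
Tool frame: the origin (TCP) lies at the very end of the fingers, on their centre line; the grasp point (between the pads) lies 19 mm behind it (robot.hold_point_z is the distance from the TCP to the grasp point, in m); z points along the fingers, y is the line along which they close (so a half turn about z gives the same grasp; the last joint's range is limited). The gripper opens to 88 mm and grips with 3 to 60 N. Pads are 18 mm wide; open, the fingers measure 123 mm over their backs; the gripper's body (75 mm by 187 mm) begins 45 mm behind the grasp point.
Start: joints at [-1.498, 0.313, 1.498, -0, 1.331, -0.223], TCP at [0.153, -0.502, 0.239] pointing down, gripper open.
Joint ranges: [-2.94, 2.94], [-0.97, 2.17], [0.19, 2.56], [-1.23, 4.37], [0.02, 3.11], [-2.88, 2.88]. Speed limits (rad/s): [2.39, 2.39, 3.01, 3.14, 3.14, 3.14].

INTERFACE

Orientations are given as a rotation vector (axis times angle).
In Python, from cell import robot, capture, camera_params, ticket, models gives the robot as it stands. The module is installed in compiled form; this text tells all that it offers.
- The arm moves only by the shell command python3 -m handwheel 'ROWS' [FORCE]. ROWS is text: rows parted by semicolons, each of 7 numbers parted by spaces: the shift along the tool's x, y, z as a fraction of full scale, then the turn, a rotation vector about the tool's x, y, z as a fraction of full scale, then the opening, from -1 (shut) to 1 (fully open). A call has 1 to 20 rows; each row shifts and turns the commanded pose from where the row before left it, along the tool's axes as they then stand; what a row does not reach is not made up. Full scale, the value 1, is 0.08 m for a shift and 10 degrees for a turn. A row lasts 1/8 s, in which the tool goes at most 62.5 mm and 10.7 degrees, less where a joint would pass 70% of its speed; a pose out of reach is approached as far as the arm can. A call with a number of a shift or a turn outside -1 to 1 is refused whole. A call with a gripper value outside its range is refused whole. The fingers move at their own pace and stop on an object; FORCE is the grip in N (left out, the last holds). Time passes only in rows, so rows that do not move let the fingers close. It gives the time, the measured TCP pose, the force, the opening and the grip force at its end, in the units of the state.
- robot.get_state(): the state, without advancing time (a new reading comes with each control period).
- capture(name): name is "side" or "top"; returns the picture (384x512x3 uint8, red, green, blue); there is no depth.
- camera_params(name): a dict with "fov_y" (degrees; the focal length in pixels is half the picture's height over the tangent of half this angle, whatever the lens; pixels are square), "cx", "cy" (the principal point, pixels), "R" (3x3) and "t" (3): a world point X has camera coordinates R X + t. Camera axes: x right, y down, z forward; pixel columns grow to the right and rows downward; lengths in m; the calibration is good to about 2 mm. A picture is of the moment at which its call begins. camera_params takes no time and is no camera call.
- ticket.sign_off(): hands the job in; it is judged then, once.
Trained networks look in the newest picture that a camera, given by its name, has taken for a name from the list of things; names that differ only in an ending like _2 or _b are one class to them, and where a whole thing is asked for, a point or a joint stands for the part that bears it (a point fixed in the world has none). Each returns a list of dicts, best first, with "p" (0 to 1); they miss things now and then, are a little off and sometimes report something else, mostly with a low value. They report only what shows in the picture. A call takes as long as a camera call. They do not tell look-alikes from the thing itself.
- models.search_frame(camera, target): "point" ([x, y, z] in m, in world coordinates, good to about 4 mm: the middle of the surface that is visible of it).
- models.masks_of(camera, target): "region" (384x512 bool, what is visible of it).
- models.place_of(camera, target): "point" ([x, y, z] in m, in world coordinates, good to about 4 mm: a listed point, or the origin of a listed thing).
The state is a dict: "clock": time; "q": joint angles; "joint_vel": joint speeds; "joint_efforts": joint torques, N m; "tcp_pos": TCP position; "tool_rot": TCP orientation; "ft_force": force on the tool from outside, world axes, zero at the start; "wrist_torque": the same for the moment, N m; "opening": finger opening in m; "finger_force": force on a finger pad.
Only numpy, scipy, OpenCV 4.12 (cv2) and the standard library are available. Lean on these libraries where they do the work, as an engineer would, in place of code of your own. Each camera call takes 0.05 s, during which the arm holds its last target. There are 200 camera calls.

TASK

Take the hand scoop by its grip, scoop all five steel balls out of their tray and tip them into the weighing pan of the scale; do not touch the balls with the gripper. Then stand the empty scoop upright back on its rubber mat. Leave the nuts, the bottle and the battery pack where they are.

Things in the scene. Friction and masses are not known exactly. Their poses are not given: they have to be found in the camera images.
- scoop: Steel hand scoop, 180 g, standing on the rubber mat. Origin: underside, middle of the pan; x points to the nose, z up. Pan floor 1.5 mm thick, 80 mm wide (y) from x = -45 to 8 mm, then a nose tapering to 34 mm wide at x = 54 mm, open in front. Back wall at x = -45 mm, 34 mm high; side walls 28 mm high from x = -45 to -3 mm, 18 mm high on to x = 8 mm.
- scoop_grip (a point): Point on the axis of the scoop's black upright grip, 105 mm above the scoop's underside, at x = -55 mm of the scoop. The grip measures 24 mm (x) by 16 mm (y) and stands behind the back wall from 50 to 130 mm above the underside; a 14 mm wide strap joins it to the back wall.
- scoop_nose (a point): Front tip of the scoop's nose on its underside, at x = 54 mm of the scoop.
- mat: Black rubber mat fixed on the bench, 160 mm (x) by 110 mm (y), 4 mm thick. Origin: centre of its underside. The scoop starts on it, at any small offset and turn.
- ball_tray_in (a point): Fixed grey parts tray with the balls: centre of its inner floor, 4 mm above the bench. Inside 220 mm (x) by 90 mm (y), walls 4 mm thick, rims 45 mm above the bench. Over the last 50 mm at the +x end (the far one) the side walls taper in to an end wall 40 mm wide; the balls lie in the +x half, the -x end is empty.
- nut_tray_in (a point): A second fixed tray of the same shape and size, holding three hex nuts: centre of its inner floor. Not part of the job.
- pan_in (a point): Round aluminium weighing pan fixed on the scale: centre of its inner floor, 68 mm above the bench. Inner radius 69 mm at the floor, 79 mm at the rim, which is 34 mm above this point. The scale below it is a box 190 mm (x) by 180 mm (y), 52 mm high, fixed on the bench.
- bottle: Clear drinking-water bottle with white cap, 64 mm across, 200 mm tall. Origin: centre of its underside. Bystander.
- battery: Black tool battery pack lying on the far side of the bench, 75 by 115 mm, 63 mm high. Origin: centre of its underside. Bystander.
- ball0: Loose steel ball, 22 mm across, 44 g, oiled, one of five alike. Origin: its centre.
- ball1: Loose steel ball, 22 mm across, 44 g, oiled, one of five alike. Origin: its centre.
- ball2: Loose steel ball, 22 mm across, 44 g, oiled, one of five alike. Origin: its centre.
- ball3: Loose steel ball, 22 mm across, 44 g, oiled, one of five alike. Origin: its centre.
- ball4: Loose steel ball, 22 mm across, 44 g, oiled, one of five alike. Origin: its centre.
- nut0: Steel hex nut, 30 mm across the flats, 16 mm high, in the other tray. Origin: centre of its underside. Bystander.
- nut1: Steel hex nut, 30 mm across the flats, 16 mm high, in the other tray. Origin: centre of its underside. Bystander.
- nut2: Steel hex nut, 30 mm across the flats, 16 mm high, in the other tray. Origin: centre of its underside. Bystander.
Things that resemble listed ones, but are neither listed nor needed, are in the scene too. What is shaped like the scoop but green is not meant.

How it is judged:
On the way:
1. all five balls lie in the weighing pan (horizontal distance between each of ball0, ball1, ball2, ball3, ball4 and pan_in below 0.08 m and z of ball0 in the frame of pan_in between 0 and 0.045 m and z of ball1 in the frame of pan_in between 0 and 0.045 m and z of ball2 in the frame of pan_in between 0 and 0.045 m and z of ball3 in the frame of pan_in between 0 and 0.045 m and z of ball4 in the frame of pan_in between 0 and 0.045 m), for 0.2 s.
At the end, for the whole second after the job is handed in: All five balls lie at rest in the weighing pan (centres within 80 mm of its axis and under 45 mm above its floor), and the scoop stands upright (within 0.12 rad) and at rest on the mat, its pan's middle within 55 mm lengthwise and 40 mm crosswise of the mat's centre (all of step 1 and linear speed of each of ball0, ball1, ball2, ball3, ball4 below 0.06 m/s and x of scoop in the frame of mat between -0.055 and 0.055 m and y of scoop in the frame of mat between -0.04 and 0.04 m and z of scoop in the frame of mat below 0.012 m and angle between scoop's own z axis and vertical below 0.12 rad and linear speed of scoop below 0.03 m/s); the robot touches nothing.
It fails at once if the gripper or arm touches a ball (contact force between any of the fingers, the arm and ball0 above 0.3 N or contact force between any of the fingers, the arm and ball1 above 0.3 N or contact force between any of the fingers, the arm and ball2 above 0.3 N or contact force between any of the fingers, the arm and ball3 above 0.3 N or contact force between any of the fingers, the arm and ball4 above 0.3 N).
It fails at once if a nut, the bottle or the battery pack is moved by more than 20 mm (distance of any of nut0, nut1, nut2, bottle, battery from where it was at the start of the episode above 0.02 m).
It also fails if it takes over 64 s, if anything falls off the work surface, if the arm or the gripper's body presses on something with over 40 N, if the wrist force passes 120 N, or if a joint passes its speed limit or range.

## Working session

There is one attempt and no reset: what is moved stays moved. The work goes in short steps, Python scripts to look and compute and a shell command to move; the robot and the scene stay as the last step left them, time stands still between calls to the robot, and variables do not carry over. Pictures are saved under pics/ and viewed, at most 14 in all, crops included, and the job is handed in when it is done.

```bash
mkdir -p pics
cat > h.py <<'E'
from cell import robot, capture, camera_params, ticket, models
import numpy as np, cv2
from scipy.spatial.transform import Rotation as Ro
def snap(c,n):
    im=capture(c); cv2.imwrite(f'pics/{n}.png',cv2.cvtColor(im,cv2.COLOR_RGB2BGR)); return im
def ray(c,u,v):
    p=camera_params(c); f=192/np.tan(np.radians(p['fov_y'])/2)
    R=np.array(p['R']);t=np.array(p['t']); return -R.T@t, R.T@np.array([(u-p['cx'])/f,(v-p['cy'])/f,1])
def onz(c,u,v,z):
    o,d=ray(c,u,v); return o+d*(z-o[2])/d[2]
def proj(c,X):
    p=camera_params(c); f=192/np.tan(np.radians(p['fov_y'])/2)
    q=np.array(p['R'])@np.array(X)+np.array(p['t']); return f*q[0]/q[2]+p['cx'],f*q[1]/q[2]+p['cy']
E
python3 - <<'E'
from h import *
for c in('top','side'):
    snap(c,c+'0'); print(c,camera_params(c))
    for n in('scoop','scoop_grip','scoop_nose','mat','ball_tray_in','nut_tray_in','pan_in','ball0','bottle','battery'):
        print(n,[(round(d['p'],2),np.round(d['point'],3).tolist()) for d in models.place_of(c,n)][:7])
s=robot.get_state();print(s)
E
```

```text
top {'fov_y': 48.992120528268735, 'cx': 253.10726379142204, 'cy': 187.53019419559354, 'R': array([[ 0.00659652, -0.99997121, -0.00375071],
       [-0.99775938, -0.0063321 , -0.06660419],
       [ 0.06657852,  0.00418166, -0.99777243]]), 't': array([-0.0042535,  0.5190653,  1.1250896])}
scoop [(0.9, [0.305, 0.349, -0.003]), (0.65, [0.564, -0.123, 0.003]), (0.55, [0.694, 0.285, 0.002]), (0.5, [0.497, 0.328, -0.004])]
scoop_grip [(0.84, [0.641, 0.265, 0.103]), (0.64, [0.435, 0.317, 0.108]), (0.61, [0.297, 0.294, 0.106]), (0.32, [0.49, 0.322, 0.009])]
scoop_nose [(0.93, [0.545, 0.332, 0.002]), (0.7, [0.742, 0.311, -0.0]), (0.67, [0.318, 0.405, -0.001]), (0.66, [0.613, -0.15, 0.01])]
mat [(0.81, [0.497, 0.331, -0.005])]
ball_tray_in [(0.76, [0.558, -0.12, 0.008])]
nut_tray_in [(0.66, [0.501, -0.34, 0.001])]
pan_in [(0.77, [0.552, 0.1, 0.066])]
ball0 [(0.64, [0.583, -0.136, 0.013]), (0.64, [0.426, -0.334, 0.001]), (0.63, [0.625, -0.107, 0.017]), (0.56, [0.613, -0.148, 0.014]), (0.44, [0.592, -0.098, 0.013]), (0.4, [0.652, -0.148, 0.013])]
bottle [(0.97, [0.755, 0.076, -0.003]), (0.23, [0.5
[... 1264 characters left out ...]
: 1.1, 'q': array([-1.49844956e+00,  3.12884083e-01,  1.49769880e+00,  2.40173782e-05,
        1.33098977e+00, -2.23391132e-01]), 'joint_vel': array([ 9.92005232e-05, -6.63762328e-04,  7.66851020e-04, -5.06203270e-04,
        1.52516360e-03,  8.80907598e-04]), 'joint_efforts': array([-8.47911033e-04, -4.02119172e+01, -2.52419972e+01,  6.93745539e-02,
        3.20037722e-02, -3.63738565e-06]), 'tcp_pos': array([ 0.15300824, -0.50221856,  0.23872878]), 'tool_rot': array([3.10728923e+00, 4.62840900e-01, 3.41722426e-05]), 'ft_force': array([-0.05224185,  0.11719342,  0.46895661]), 'wrist_torque': array([-0.01389554, -0.05131555, -0.02946655]), 'finger_force': 0.0, 'opening': 0.08797892716612851}
```

View pics/top0.png

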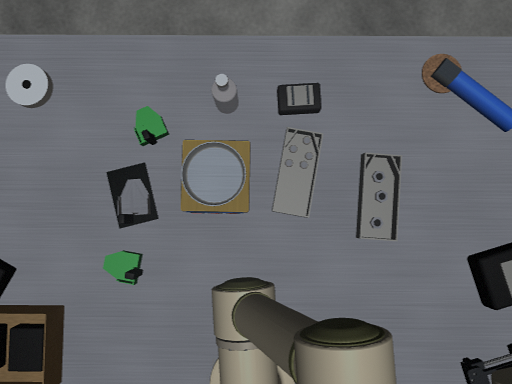

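View pics/side0.png

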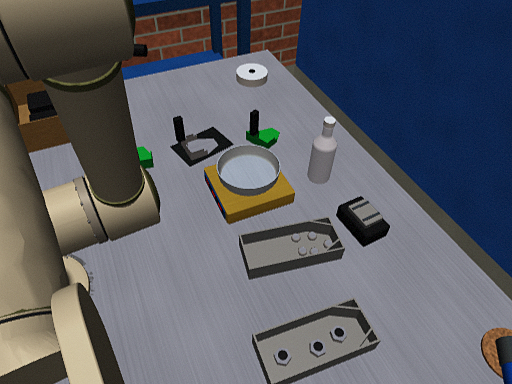

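The top view shows the mat and steel scoop at about (132,195) and look-alike green scoops at (150,127) and (124,266). The pan is at (215,173), the ball tray at (297,172) with balls around (300,150), and the nut tray at (379,195). The side view agrees. Next I'll zoom in on the yaw angles.

Run:
```python
from h import *
im=cv2.imread('pics/top0.png')
a=cv2.resize(im[155:235,100:165],None,fx=6,fy=6,interpolation=cv2.INTER_CUBIC)
b=cv2.resize(im[123:223,265:330],None,fx=6,fy=6,interpolation=cv2.INTER_CUBIC)
a=cv2.copyMakeBorder(a,0,b.shape[0]-a.shape[0],0,0,cv2.BORDER_CONSTANT)
cv2.imwrite('pics/crop.png',np.hstack([a,b])[:600])
ms=models.masks_of('top','scoop')
for m in ms:
    ys,xs=np.nonzero(m['region']); print(m['p'],xs.mean(),ys.mean(),len(xs))
for X in ([.438,.319,.134],[.494,.326,.0055],[.5455,.3305,.004],[.558,-.119,.004]): print(np.round(proj('top',X),1))
```

```text
0.92 149.4641638225256 126.55972696245733 879
0.79 133.20752984389347 201.12947658402203 1089
0.79 124.22533748701973 265.9231568016615 963
0.44 378.260162601626 176.5528455284553 123
[120.8 216.8]
[133.7 196.2]
[132.7 177.5]
[296.2 174. ]
```

View pics/crop.png

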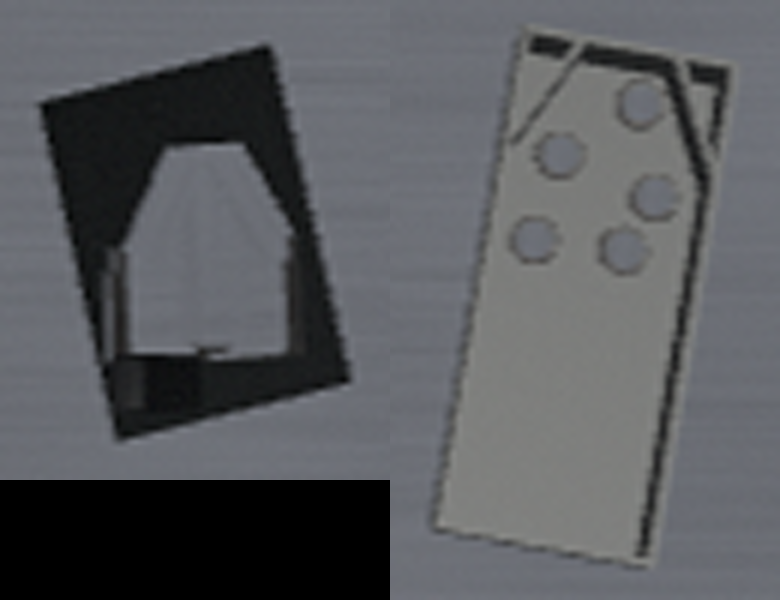

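Run:
```python
from h import *
A=lambda x,y,z:onz('top',100+x/6-.4,155+y/6-.4,z)
B=lambda x,y,z:onz('top',265+(x-390)/6-.4,123+y/6-.4,z)
r=lambda p:np.round(p,4)
n=[A(167,145,.0055),A(240,145,.0055)];b=[A(130,350,.0055),A(290,357,.0055)]
print('nose',r(np.mean(n,0)),'back',r(np.mean(b,0)),'griptop',r(A(130,384,.134)))
d=np.mean(n,0)-np.mean(b,0);print('yaw',np.arctan2(d[1],d[0]),np.linalg.norm(d))
m=[A(40,103,.004),A(272,45,.004),A(350,380,.004),A(118,438,.004)]
print('mat',r(np.mean(m,0)),np.arctan2(*((m[0]-m[3])[1::-1])),np.linalg.norm(m[0]-m[3]),np.linalg.norm(m[0]-m[1]))
t=[B(525,28,.045),B(733,65,.045),B(648,568,.045),B(435,528,.045)]
print('tray',r(np.mean(t,0)),np.arctan2(*((t[0]-t[3])[1::-1])),np.arctan2(*((t[1]-t[2])[1::-1])),np.linalg.norm(t[0]-t[3]),np.linalg.norm(t[0]-t[1]))
for x,y in((560,155),(638,103),(655,197),(534,240),(625,250)):print('ball',r(B(x,y,.015)))
# side-view check of heights by two-view triangulation of the grip and tray points
def tri(a,b):
    o1,d1=ray('top',*a);o2,d2=ray('side',*b);s=np.linalg.lstsq(np.c_[d1,-d2],o2-o1,rcond=None)[0]
    return (o1+d1*s[0]+o2+d2*s[1])/2,np.linalg.norm(o1+d1*s[0]-o2-d2*s[1])
print(tri((121.3,218.6),(179,118)))
```

```text
nose [0.5419 0.3277 0.0055] back [0.4467 0.3223 0.0055] griptop [0.4338 0.3177 0.134 ]
yaw 0.05650253927725596 0.09535693126054783
mat [0.4981 0.3309 0.004 ] 0.25651982983763816 0.15799260761899758 0.10941622224905685
tray [ 0.5596 -0.1176  0.045 ] -0.17462373435282252 -0.1694935442812393 0.22586629104732325 0.09381763778996857
ball [ 0.627 -0.109  0.015]
ball [ 0.6511 -0.1445  0.015 ]
ball [ 0.608  -0.1522  0.015 ]
ball [ 0.588  -0.0972  0.015 ]
ball [ 0.5837 -0.1385  0.015 ]
(array([0.43654902, 0.31728824, 0.13234995]), np.float64(0.005830856611940315))
```

```bash
cat >> h.py <<'E'
def Rs(yaw,pitch=0):
    """tool rotation when scoop has heading yaw and nose-down pitch (tool x=scoop y, y=scoop x, z=-scoop z)"""
    S=Ro.from_euler('ZY',[yaw,pitch]).as_matrix(); return np.c_[S[:,1],S[:,0],-S[:,2]]
def plan(pos,R=None):
    """total shift (in units, tool axes now) and total turn (units) to the given tcp pose"""
    s=robot.get_state(); R0=Ro.from_rotvec(s['tool_rot']).as_matrix(); d=np.array(pos)-s['tcp_pos']
    print('t',round(s['clock'],2),'pos',np.round(s['tcp_pos'],4),'shift',np.round(R0.T@d/.08,3),end=' ')
    if R is not None: print('turn',np.round(Ro.from_matrix(R0.T@R).as_rotvec(degrees=True)/10,3),'shift after turn',np.round(R.T@d/.08,3),end=' ')
    print('F',np.round(s['ft_force'],1),'open',round(s['opening'],4),round(s['finger_force'],1))
E
python3 -m handwheel '.354 -.4875 0 0 0 0 1;.354 -.4875 0 0 0 0 1;.354 -.4875 0 0 0 0 1;.354 -.4875 0 0 0 0 1;.354 -.4875 0 0 0 0 1;.354 -.4875 0 0 0 0 1;.354 -.4875 0 0 0 0 1;.354 -.4875 0 0 0 0 1;.354 -.4875 0 0 0 0 1;.354 -.4875 0 0 0 0 1;.354 -.4875 0 0 0 0 1;.354 -.4875 0 0 0 0 1;.354 -.4875 0 0 0 0 1;.354 -.4875 0 0 0 0 1;.354 -.4875 0 0 0 0 1;.354 -.4875 0 0 0 0 1;.354 -.4875 0 0 0 0 1;.354 -.4875 0 0 0 0 1'
python3 -m handwheel '0 0 0 0 0 -.966 1;0 0 0 0 0 -.966 1;0 0 0 0 0 -.966 1;0 0 0 0 0 -.966 1;0 0 0 0 0 -.966 1;0 0 0 0 0 -.966 1;0 0 0 0 0 -.966 1;0 0 0 0 0 -.966 1;0 0 0 0 0 0 1'
python3 -c "
from h import *
plan([.436,.318,.09],Rs(.075))
snap('top','t1');snap('side','s1')
for c in('top','side'):
  for n in('scoop_grip','scoop_nose'): print(c,n,[(round(d['p'],2),np.round(d['point'],3).tolist()) for d in models.place_of(c,n)])
a=cv2.imread('pics/t1.png')[100:280,60:260];b=cv2.imread('pics/s1.png')[60:240,100:300]
cv2.imwrite('pics/c1.png',cv2.resize(np.hstack([a,b]),None,fx=2,fy=2,interpolation=cv2.INTER_CUBIC))
"
```

```text
clock: 3.4
tcp_pos: [0.4363, 0.3196, 0.2387]
tool_rot: [3.107, 0.463, 0.0]
ft_force: [0.7, -0.3, 1.0]
opening: 0.0879
finger_force: 0.0
clock: 4.53
tcp_pos: [0.436, 0.3179, 0.2387]
tool_rot: [-2.14, -2.3, -0.0]
ft_force: [-0.3, 0.8, -0.1]
opening: 0.0885
finger_force: 0.0
t 4.53 pos [0.436  0.3179 0.2387] shift [ 1.000e-03 -0.000e+00  1.859e+00] turn [ 0.    -0.    -0.016] shift after turn [ 1.000e-03 -0.000e+00  1.859e+00] F [-0.3  0.8 -0.1] open 0.0885 0.0
top scoop_grip [(0.84, [0.64, 0.264, 0.102]), (0.8, [0.3, 0.298, 0.103]), (0.61, [0.436, 0.317, 0.106])]
top scoop_nose [(0.66, [0.546, 0.327, 0.004]), (0.66, [0.742, 0.313, -0.0]), (0.56, [0.318, 0.399, -0.004])]
side scoop_grip [(0.92, [0.645, 0.264, 0.103]), (0.67, [0.3, 0.295, 0.106]), (0.21, [0.759, 0.078, -0.001])]
side scoop_nose [(0.88, [0.545, 0.327, 0.007]), (0.69, [0.319, 0.409, -0.003]), (0.58, [0.741, 0.307, 0.003])]
```

View pics/c1.png

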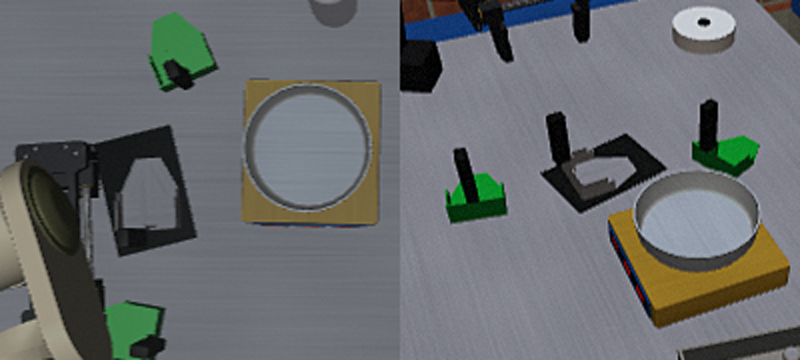

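The crop shows the open fingers straddling the black grip, at side-crop (497,30) and (582,20) with the grip at (557,135). I'll descend and grasp.

```bash
python3 -m handwheel '0 0 .46 0 0 0 1;0 0 .46 0 0 0 1;0 0 .46 0 0 0 1;0 0 .46 0 0 0 1;0 0 0 0 0 0 1;0 0 0 0 0 0 -1;0 0 0 0 0 0 -1;0 0 0 0 0 0 -1;0 0 0 0 0 0 -1;0 0 0 0 0 0 -1;0 0 0 0 0 0 -1' 60
python3 -m handwheel '0 0 -.3 0 0 0 -1;0 0 -.3 0 0 0 -1;0 0 -.3 0 0 0 -1;0 0 -.6 0 0 0 -1;0 0 0 0 0 0 -1'
python3 -c "
from h import *
snap('top','t2');snap('side','s2')
for c in('top','side'):
  for n in('scoop_grip','scoop_nose','scoop'): print(c,n,[(round(d['p'],2),np.round(d['point'],3).tolist()) for d in models.place_of(c,n)])
plan([.436,.318,.2],Rs(.075))
"
```

```text
clock: 6.2
tcp_pos: [0.436, 0.3179, 0.0915]
tool_rot: [-2.138, -2.302, 0.0]
ft_force: [-0.7, -0.2, -0.0]
opening: 0.0301
finger_force: 0.0
clock: 6.82
tcp_pos: [0.4371, 0.3184, 0.2145]
tool_rot: [2.136, 2.3, 0.009]
ft_force: [1.3, 0.1, -2.5]
opening: 0.0237
finger_force: 59.9
top scoop_grip [(0.78, [0.641, 0.263, 0.103]), (0.6, [0.437, 0.314, 0.218]), (0.6, [0.546, 0.33, 0.113]), (0.58, [0.302, 0.296, 0.105]), (0.32, [0.628, -0.111, 0.018]), (0.23, [0.498, 0.331, -0.005])]
top scoop_nose [(0.82, [0.545, 0.332, 0.116]), (0.62, [0.742, 0.313, -0.002]), (0.61, [0.653, -0.148, 0.015])]
top scoop [(0.85, [0.493, 0.323, 0.118]), (0.8, [0.309, 0.348, -0.002]), (0.65, [0.629, -0.111, 0.016]), (0.63, [0.698, 0.285, 0.002])]
side scoop_grip [(0.81, [0.438, 0.317, 0.218]), (0.55, [0.643, 0.271, 0.105])]
side scoop_nose [(0.84, [0.55, 0.324, 0.115]), (0.81, [0.32, 0.406, -0.001]), (0.76, [0.741, 0.31, 0.0])]
side scoop [(0.93, [0.694, 0.288, 0.001]), (0.88, [0.313, 0.354, -0.001]), (0.78, [0.493, 0.323, 0.113])]
t 7.22 pos [0.4358 0.3178 0.2107] shift [0.003 0.003 0.134] turn [-0.008  0.003 -0.007] shift after turn [0.003 0.003 0.134] F [-0.1  0.4 -1.8] open 0.0235 59.9
```

The scoop is held, closed at 23.5 mm, and lifted level. I'll carry it above the tray's empty end.

```bash
python3 -m handwheel '0 0 -.3 0 0 0 -1;0 0 -.3 0 0 0 -1;-.522 -.017 0 0 0 0 -1;-.522 -.017 0 0 0 0 -1;-.522 -.017 0 0 0 0 -1;-.522 -.017 0 0 0 0 -1;-.522 -.017 0 0 0 0 -1;-.522 -.017 0 0 0 0 -1;-.522 -.017 0 0 0 0 -1;-.522 -.017 0 0 0 0 -1;-.522 -.017 0 0 0 0 -1;-.522 -.017 0 0 0 0 -1;0 0 0 0 0 .71 -1;0 0 0 0 0 .71 -1;0 0 .4 0 0 0 -1;0 0 .4 0 0 0 -1;0 0 .4 0 0 0 -1;0 0 0 0 0 0 -1;0 0 0 0 0 0 -1'
python3 -c "
from h import *
snap('top','t3');snap('side','s3')
for c in('top','side'):
  for n in('scoop_grip','scoop_nose','scoop','ball_tray_in'): print(c,n,[(round(d['p'],2),np.round(d['point'],3).tolist()) for d in models.place_of(c,n)][:5])
plan([.4536,-.0997,.1],Rs(-.172))
a=cv2.imread('pics/t3.png')[120:270,250:350];b=cv2.imread('pics/s3.png')[160:310,220:370]
cv2.imwrite('pics/c3.png',cv2.resize(np.hstack([a,b]),None,fx=3,fy=3,interpolation=cv2.INTER_CUBIC))
"
```

```text
clock: 9.6
tcp_pos: [0.4538, -0.0998, 0.1647]
tool_rot: [2.405, 2.019, 0.001]
ft_force: [-1.1, -0.3, -1.2]
opening: 0.0236
finger_force: 59.9
top scoop_grip [(0.95, [0.3, 0.295, 0.104]), (0.64, [0.641, 0.262, 0.102])]
top scoop_nose [(0.91, [0.741, 0.31, -0.002]), (0.79, [0.315, 0.4, -0.004]), (0.43, [0.768, -0.121, -0.003])]
top scoop [(0.89, [0.309, 0.349, -0.003]), (0.81, [0.695, 0.289, -0.001]), (0.29, [0.653, -0.147, 0.015])]
top ball_tray_in [(0.78, [0.561, -0.117, 0.006])]
side scoop_grip [(0.93, [0.454, -0.096, 0.171]), (0.58, [0.297, 0.295, 0.104])]
side scoop_nose [(0.75, [0.318, 0.405, -0.0]), (0.57, [0.562, -0.12, 0.069]), (0.42, [0.741, 0.31, -0.001])]
side scoop [(0.75, [0.31, 0.353, 0.001]), (0.63, [0.514, -0.108, 0.067]), (0.62, [0.612, -0.154, 0.016]), (0.42, [0.695, 0.287, 0.002])]
side ball_tray_in [(0.69, [0.558, -0.119, 0.004]), (0.66, [0.613, -0.155, 0.015])]
t 10.1 pos [ 0.4533 -0.0996  0.1636] shift [-0.001  0.004  0.795] turn [ 0.001  0.    -0.012] shift after turn [-0.001  0.004  0.795] F [ 0.2  1.  -1. ] open 0.0234 59.9
```

View pics/c3.png

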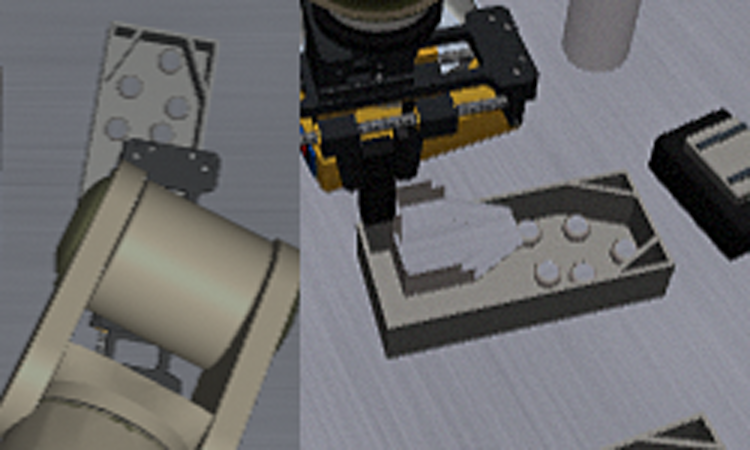

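The side crop shows the scoop level and lined up with the tray's empty half, nose at crop (530,250). I'll lower it until contact.

```bash
python3 -m handwheel '0 0 .25 0 0 0 -1;0 0 .25 0 0 0 -1;0 0 .2 0 0 0 -1;0 0 0 0 0 0 -1'
python3 -m handwheel '0 0 .03 0 0 0 -1;0 0 .0 0 0 0 -1'
python3 -m handwheel '0 0 .03 0 0 0 -1;0 0 .0 0 0 0 -1'
```

```text
clock: 10.6
tcp_pos: [0.4528, -0.0994, 0.1068]
tool_rot: [-2.405, -2.019, 0.001]
ft_force: [-0.0, 0.5, -0.1]
opening: 0.0235
finger_force: 59.9
clock: 10.85
tcp_pos: [0.4535, -0.0997, 0.1056]
tool_rot: [2.405, 2.019, 0.001]
ft_force: [0.0, -0.1, -2.4]
opening: 0.0231
finger_force: 59.9
clock: 11.1
tcp_pos: [0.4537, -0.0997, 0.1039]
tool_rot: [2.405, 2.019, 0.001]
ft_force: [-2.2, 0.5, 9.1]
opening: 0.023
finger_force: 59.9
```

```bash
python3 -m handwheel '0 .05 -.008 0 0 0 -1;0 .1 0 0 0 0 -1;0 .1 0 0 0 0 -1;0 .1 0 0 0 0 -1;0 .1 0 0 0 0 -1;0 .1 0 0 0 0 -1;0 0 0 0 0 0 -1'
python3 -m handwheel '0 .1 0 0 0 0 -1;0 .1 0 0 0 0 -1;0 .1 0 0 0 0 -1;0 .1 0 0 0 0 -1;0 .1 0 0 0 0 -1;0 .1 0 0 0 0 -1;0 0 0 0 0 0 -1'
python3 -c "
from h import *
snap('top','t4');snap('side','s4')
for c in('top','side'):
  for n in('scoop_nose','scoop','ball0'): print(c,n,[(round(d['p'],2),np.round(d['point'],3).tolist()) for d in models.place_of(c,n)][:6])
e=np.array([.985,-.171]);C=np.array([.559,-.118])
g=C+e*.001;plan([g[0],g[1],.103],Rs(-.172))
a=cv2.imread('pics/t4.png')[110:230,250:350];b=cv2.imread('pics/s4.png')[180:300,230:360]
cv2.imwrite('pics/c4.png',cv2.resize(np.hstack([a,b]),None,fx=3.4,fy=3.4,interpolation=cv2.INTER_CUBIC))
"
```

```text
clock: 11.98
tcp_pos: [0.4974, -0.1073, 0.1039]
tool_rot: [2.405, 2.019, 0.001]
ft_force: [-0.6, 1.1, 5.3]
opening: 0.0236
finger_force: 59.9
clock: 12.85
tcp_pos: [0.5437, -0.1155, 0.104]
tool_rot: [-2.405, -2.02, 0.002]
ft_force: [-4.9, 1.4, 8.7]
opening: 0.0232
finger_force: 59.9
top scoop_nose [(0.89, [0.316, 0.405, -0.003]), (0.78, [0.742, 0.31, -0.003])]
top scoop [(0.78, [0.306, 0.349, -0.001]), (0.64, [0.695, 0.287, 0.001]), (0.23, [0.554, -0.342, 0.002])]
top ball0 []
side scoop_nose [(0.71, [0.654, -0.131, 0.004]), (0.58, [0.317, 0.407, 0.001])]
side scoop [(0.74, [0.312, 0.35, -0.004]), (0.72, [0.599, -0.121, 0.004])]
side ball0 [(0.56, [0.624, -0.096, 0.016]), (0.49, [0.643, -0.111, 0.018]), (0.48, [0.658, -0.149, 0.014]), (0.45, [0.644, -0.131, 0.016]), (0.37, [0.631, -0.16, 0.016])]
t 13.25 pos [ 0.5436 -0.1155  0.1041] shift [0.002 0.208 0.013] turn [-0.005  0.001 -0.01 ] shift after turn [0.002 0.208 0.013] F [-3.9  0.1  7.8] open 0.0237 59.9
```

View pics/c4.png

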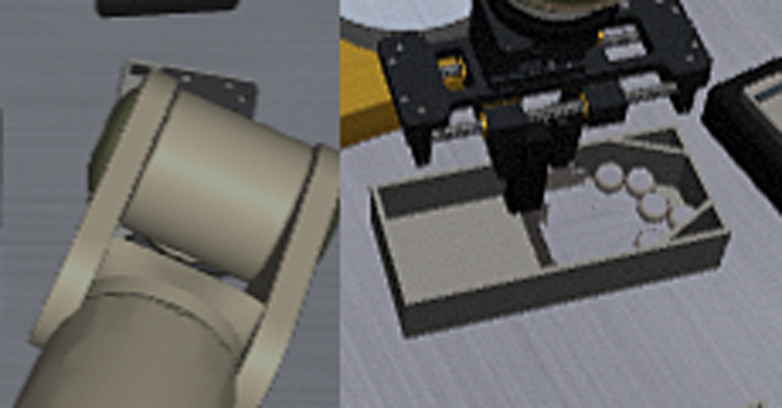

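The side crop shows the five balls lined up along the nose and taper at (610,178), (640,182), (655,205), (685,215) and (650,240). The scoop is flat on the floor, so I'll push on slowly.

```bash
python3 -m handwheel '0 .05 0 0 0 0 -1;0 .05 0 0 0 0 -1;0 .05 0 0 0 0 -1;0 0 0 0 0 0 -1'
python3 -m handwheel '0 .03 0 0 0 0 -1;0 0.02 0 0 0 0 -1;0 0 0 0 0 0 -1'
python3 -c "
from h import *
snap('side','s5')
for c in('side',):
  for n in('scoop_nose','scoop','ball0'): print(c,n,[(round(d['p'],2),np.round(d['point'],3).tolist()) for d in models.place_of(c,n)][:6])
plan([.56,-.1182,.103],Rs(-.172))
b=cv2.imread('pics/s5.png')[200:300,260:360]
cv2.imwrite('pics/c5.png',cv2.resize(b,None,fx=5,fy=5,interpolation=cv2.INTER_CUBIC))
"
```

```text
clock: 13.75
tcp_pos: [0.555, -0.1175, 0.1041]
tool_rot: [-2.404, -2.019, 0.002]
ft_force: [-6.5, 1.6, 9.7]
opening: 0.0235
finger_force: 59.9
clock: 14.12
tcp_pos: [0.5587, -0.1181, 0.1041]
tool_rot: [-2.404, -2.019, 0.003]
ft_force: [-9.5, 2.4, 11.6]
opening: 0.0235
finger_force: 59.9
side scoop_nose [(0.89, [0.317, 0.406, -0.003]), (0.7, [0.67, -0.138, 0.007])]
side scoop [(0.74, [0.312, 0.352, -0.001]), (0.58, [0.612, -0.124, 0.006])]
side ball0 [(0.61, [0.637, -0.159, 0.016]), (0.6, [0.638, -0.137, 0.017]), (0.48, [0.647, -0.112, 0.019]), (0.47, [0.628, -0.099, 0.015]), (0.4, [0.659, -0.148, 0.013]), (0.34, [0.499, -0.347, 0.004])]
t 14.32 pos [ 0.5587 -0.1181  0.1041] shift [0.002 0.016 0.014] turn [-0.016  0.001 -0.009] shift after turn [0.001 0.016 0.014] F [-8.1  1.2 11.3] open 0.0237 59.9
```

View pics/c5.png

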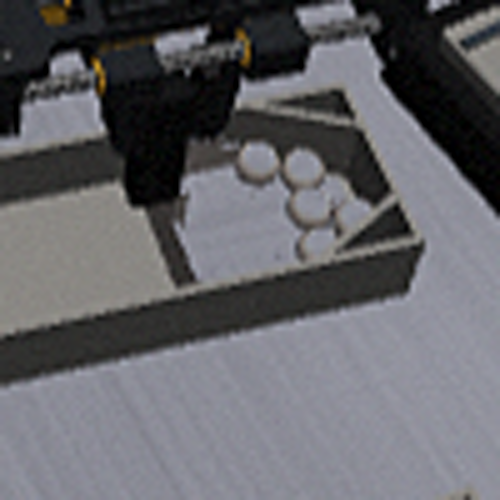

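Nose is at the end wall and all five balls sit over it. I'll push a last millimetre, then tilt the nose up about the heel inside the tray.

```bash
python3 -m handwheel '0 .015 0 0 0 0 -1;0 0 0 0 0 0 -1;0 -.109 0.01 -.5 0 0 -1;0 -.109 0.005 -.5 0 0 -1;0 0 0 0 0 0 -1;0 -.109 0.005 -.5 0 0 -1;0 -.109 0.005 -.5 0 0 -1;0 -.109 0.005 -.5 0 0 -1;0 0 0 0 0 0 -1;0 0 0 0 0 0 -1;0 0 0 0 0 0 -1;0 0 0 0 0 0 -1'
python3 -c "
from h import *
snap('side','s6')
for c in('side',):
  for n in('scoop_nose','scoop','ball0'): print(c,n,[(round(d['p'],2),np.round(d['point'],3).tolist()) for d in models.place_of(c,n)][:6])
plan([.56,-.1182,.103],Rs(-.172,-.436))
b=cv2.imread('pics/s6.png')[200:300,260:360]
cv2.imwrite('pics/c6.png',cv2.resize(b,None,fx=5,fy=5,interpolation=cv2.INTER_CUBIC))
"
```

```text
clock: 15.82
tcp_pos: [0.5196, -0.1112, 0.0936]
tool_rot: [2.129, 1.788, 0.396]
ft_force: [-0.2, 0.6, -3.7]
opening: 0.0232
finger_force: 59.9
side scoop_nose [(0.87, [0.659, -0.136, 0.051]), (0.62, [0.318, 0.406, -0.001]), (0.61, [0.739, 0.306, -0.0]), (0.43, [0.556, -0.34, 0.001])]
side scoop [(0.58, [0.61, -0.126, 0.027]), (0.56, [0.692, 0.288, 0.0]), (0.55, [0.311, 0.356, -0.001])]
side ball0 [(0.53, [0.581, -0.097, 0.022]), (0.48, [0.595, -0.138, 0.029]), (0.43, [0.578, -0.125, 0.027]), (0.41, [0.576, -0.15, 0.024]), (0.39, [0.593, -0.11, 0.031])]
t 16.02 pos [ 0.5192 -0.1111  0.0935] shift [0.001 0.519 0.111] turn [ 0.001  0.005 -0.01 ] shift after turn [0.    0.519 0.111] F [-0.2 -0.3 -2.9] open 0.0237 59.9
```

View pics/c6.png

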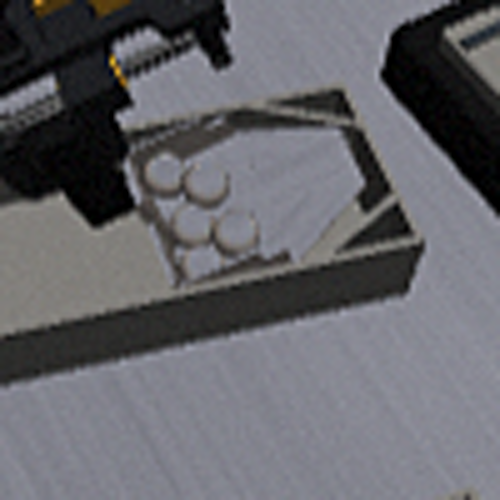

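All five balls now sit at the back of the scoop, at crop (165,172), (207,183), (193,225), (235,230) and (197,262). I'll lift straight up, then turn the nose toward the pan (+y).

```bash
python3 -m handwheel '0 .042 -.091 0 0 0 -1;0 .085 -.181 0 0 0 -1;0 .12 -.258 0 0 0 -1;0 .12 -.258 0 0 0 -1;0 .12 -.258 0 0 0 -1;0 .12 -.258 0 0 0 -1;0 .12 -.258 0 0 0 -1;0 .085 -.181 0 0 0 -1;0 .042 -.091 0 0 0 -1;0 0 0 0 0 0 -1'
python3 -m handwheel '0 0 0 0 .175 -.377 -1;0 0 0 0 .3 -.65 -1;0 0 0 0 .35 -.755 -1;0 0 0 0 .35 -.755 -1;0 0 0 0 .35 -.755 -1;0 0 0 0 .35 -.755 -1;0 0 0 0 .35 -.755 -1;0 0 0 0 .35 -.755 -1;0 0 0 0 .35 -.755 -1;0 0 0 0 .35 -.755 -1;0 0 0 0 .35 -.755 -1;0 0 0 0 .3 -.65 -1;0 0 0 0 .26 -.565 -1;0 0 0 0 0 0 -1'
cat >> h.py <<'E'
def tcp(nose,yaw,pitch):
    S=Ro.from_euler('ZY',[yaw,pitch]).as_matrix(); return np.array(nose)+S@np.array([-.109,0,.0998])
E
python3 -c "
from h import *
p=tcp([.5525,.1205,.17],np.pi/2,-.436); print(p); plan(p,Rs(np.pi/2,-.436))
T=[]
for k in range(15):
    a=-25+5*k; z=.17-.009*min(k,5)-.002*max(k-5,0)
    T.append((tcp([.5525,.1205,z],np.pi/2,np.radians(a)),Rs(np.pi/2,np.radians(a))))
for i in range(14): print(i,np.round(T[i][1].T@(T[i+1][0]-T[i][0])/.08,3), np.round(T[i+1][0],3))
"
```

```text
clock: 17.27
tcp_pos: [0.519, -0.1112, 0.2556]
tool_rot: [2.129, 1.787, 0.396]
ft_force: [0.3, -0.0, -2.7]
opening: 0.0235
finger_force: 59.9
clock: 19.02
tcp_pos: [0.5194, -0.1113, 0.2544]
tool_rot: [0.011, 3.064, 0.674]
ft_force: [-0.4, 0.0, -3.2]
opening: 0.0233
finger_force: 59.9
[ 0.5525     -0.02045009  0.21443097]
t 19.02 pos [ 0.5194 -0.1113  0.2544] shift [-0.404  0.824  0.933] turn [-0.017  0.03  -0.034] shift after turn [-0.413  0.818  0.933] F [-0.4  0.  -3.2] open 0.0233 59.9
0 [ 0.     0.066 -0.012] [ 0.552 -0.016  0.218]
1 [ 0.     0.075 -0.008] [ 0.552 -0.011  0.22 ]
2 [ 0.     0.085 -0.005] [ 0.552 -0.004  0.222]
3 [ 0.     0.094 -0.003] [0.552 0.003 0.224]
4 [ 0.     0.104 -0.002] [0.552 0.011 0.225]
5 [ 0.     0.114 -0.089] [0.552 0.021 0.232]
6 [ 0.     0.116 -0.089] [0.552 0.03  0.238]
7 [ 0.     0.118 -0.089] [0.552 0.041 0.244]
8 [ 0.    0.12 -0.09] [0.552 0.052 0.248]
9 [ 0.     0.122 -0.091] [0.552 0.064 0.252]
10 [ 0.     0.124 -0.091] [0.552 0.076 0.254]
11 [ 0.     0.126 -0.092] [0.552 0.088 0.255]
12 [ 0.     0.128 -0.094] [0.552 0.101 0.256]
13 [ 0.     0.13  -0.095] [0.552 0.114 0.255]
```

```bash
python3 -m handwheel '-.026 .051 .058 0 0 0 -1;-.052 .102 .117 0 0 0 -1;-.062 .123 .14 0 0 0 -1;-.067 .133 .152 0 0 0 -1;-.067 .133 .152 0 0 0 -1;-.062 .123 .14 0 0 0 -1;-.052 .102 .117 0 0 0 -1;-.026 .051 .058 0 0 0 -1;0 0 0 0 0 0 -1;0 0 0 0 0 0 -1'
python3 -c "
from h import *
snap('side','s7')
for c in('side',):
  for n in('scoop_nose','scoop','ball0'): print(c,n,[(round(d['p'],2),np.round(d['point'],3).tolist()) for d in models.place_of(c,n)][:6])
plan(tcp([.5525,.1205,.17],np.pi/2,-.436),Rs(np.pi/2,-.436))
b=cv2.imread('pics/s7.png')[90:240,170:330]
cv2.imwrite('pics/c7.png',cv2.resize(b,None,fx=4,fy=4,interpolation=cv2.INTER_CUBIC))
"
```

```text
clock: 20.27
tcp_pos: [0.553, -0.021, 0.2153]
tool_rot: [0.01, 3.064, 0.674]
ft_force: [0.6, -0.4, -3.6]
opening: 0.0235
finger_force: 59.9
side scoop_nose [(0.8, [0.553, 0.118, 0.174]), (0.62, [0.316, 0.409, 0.001])]
side scoop [(0.89, [0.553, 0.071, 0.154]), (0.75, [0.312, 0.352, -0.001]), (0.45, [0.694, 0.29, 0.001]), (0.4, [0.536, 0.05, 0.153])]
side ball0 [(0.52, [0.54, 0.051, 0.152]), (0.46, [0.572, 0.06, 0.154]), (0.37, [0.554, 0.04, 0.148]), (0.36, [0.522, 0.038, 0.146])]
t 20.48 pos [ 0.5529 -0.0209  0.2152] shift [0.005 0.001 0.011] turn [-0.015  0.032 -0.03 ] shift after turn [0.005 0.001 0.011] F [ 0.5  0.5 -4.2] open 0.0236 59.9
```

View pics/c7.png

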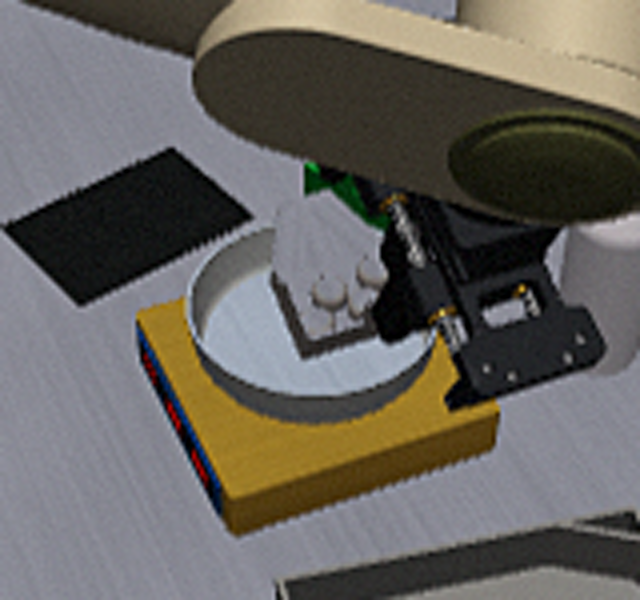

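The scoop is over the pan with its nose at crop (320,195), and the balls are at its back around (335,290). I'll tip it slowly.

```bash
python3 -m handwheel '0 .066 -.012 .5 0 0 -1;0 .075 -.008 .5 0 0 -1;0 .085 -.005 .5 0 0 -1;0 .094 -.003 .5 0 0 -1;0 .104 -.002 .5 0 0 -1;0 .114 -.089 .5 0 0 -1;0 .116 -.089 .5 0 0 -1;0 0 0 0 0 0 -1;0 0 0 0 0 0 -1;0 0 0 0 0 0 -1;0 0 0 0 0 0 -1;0 0 0 0 0 0 -1'
python3 -m handwheel '0 .118 -.089 .5 0 0 -1;0 .12 -.09 .5 0 0 -1;0 .122 -.091 .5 0 0 -1;0 .124 -.091 .5 0 0 -1;0 .126 -.092 .5 0 0 -1;0 .128 -.094 .5 0 0 -1;0 0 0 0 0 0 -1;0 0 0 0 0 0 -1;0 0 0 0 0 0 -1;0 0 0 0 0 0 -1'
python3 -c "
from h import *
snap('side','s8');snap('top','t8')
for c in('side','top'):
  for n in('scoop_nose','scoop','ball0'): print(c,n,[(round(d['p'],2),np.round(d['point'],3).tolist()) for d in models.place_of(c,n)][:6])
plan(tcp([.5525,.1205,.109],np.pi/2,np.radians(40)),Rs(np.pi/2,np.radians(40)))
b=cv2.imread('pics/s8.png')[110:230,190:310]
cv2.imwrite('pics/c8.png',cv2.resize(b,None,fx=4,fy=4,interpolation=cv2.INTER_CUBIC))
"
```

```text
clock: 21.98
tcp_pos: [0.5533, 0.0301, 0.2389]
tool_rot: [0.012, 3.127, -0.278]
ft_force: [-0.4, 0.4, -1.5]
opening: 0.0233
finger_force: 59.9
clock: 23.22
tcp_pos: [0.5537, 0.1003, 0.2562]
tool_rot: [0.013, 2.95, -1.078]
ft_force: [-0.9, -0.4, -0.9]
opening: 0.0237
finger_force: 59.9
side scoop_nose [(0.97, [0.32, 0.407, 0.001]), (0.9, [0.741, 0.312, 0.005])]
side scoop [(0.72, [0.31, 0.353, -0.001]), (0.68, [0.55, 0.078, 0.146]), (0.6, [0.695, 0.289, 0.003])]
side ball0 [(0.45, [0.539, 0.136, 0.081]), (0.42, [0.512, 0.147, 0.079])]
top scoop_nose [(0.75, [0.553, 0.122, 0.11]), (0.75, [0.742, 0.315, -0.002]), (0.72, [0.53, 0.162, 0.081])]
top scoop [(0.91, [0.692, 0.285, 0.0]), (0.66, [0.537, 0.135, 0.078]), (0.59, [0.552, 0.076, 0.146]), (0.29, [0.428, -0.333, 0.003])]
top ball0 [(0.63, [0.514, 0.15, 0.076]), (0.6, [0.536, 0.137, 0.078]), (0.5, [0.535, 0.161, 0.083])]
t 23.62 pos [0.5536 0.1009 0.2558] shift [0.014 0.005 0.001] turn [-0.016 -0.013 -0.039] shift after turn [0.014 0.005 0.001] F [-0.7 -0.6 -1.6] open 0.0233 59.9
```

View pics/c8.png

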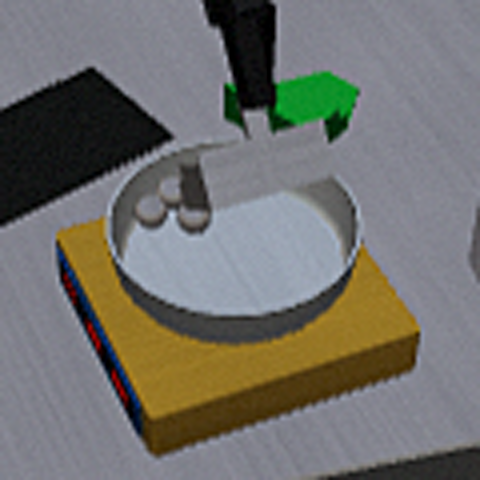

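Three balls are visible in the pan at crop (150,210), (170,190) and (195,218), and the wrist force says the scoop is empty. The other two should be hidden behind it. I'll lift clear, level the scoop and check.

```bash
python3 -m handwheel '0 -.2 -.25 0 0 0 -1;0 -.24 -.28 0 0 0 -1;0 -.2 -.24 0 0 0 -1;0 0 0 -.8 0 0 -1;0 0 0 -.8 0 0 -1;0 0 0 -.8 0 0 -1;0 0 0 -.8 0 0 -1;0 0 0 -.8 0 0 -1;0 0 0 0 0 .904 -1;0 0 0 0 0 .904 -1;0 0 0 0 0 .904 -1;0 0 0 0 0 .904 -1;0 0 0 0 0 .904 -1;0 0 0 0 0 .904 -1;0 0 0 0 0 .904 -1;0 0 0 0 0 .904 -1;0 0 0 0 0 .904 -1;0 0 0 0 0 0 -1'
python3 -c "
from h import *
p=np.array([.498,.331])-.055*np.array([np.cos(.15),np.sin(.15)]);plan([*p,.25],Rs(.15))
snap('side','s9');snap('top','t9')
for c in('side','top'):
  for n in('ball0','pan_in','scoop_nose','mat'): print(c,n,[(round(d['p'],2),np.round(d['point'],3).tolist()) for d in models.place_of(c,n)][:7])
b=cv2.imread('pics/s9.png')[110:230,190:310];a=cv2.imread('pics/t9.png')[120:240,150:270]
cv2.imwrite('pics/c9.png',cv2.resize(np.hstack([a,b]),None,fx=3,fy=3,interpolation=cv2.INTER_CUBIC))
"
```

```text
clock: 25.88
tcp_pos: [0.5533, 0.1015, 0.3359]
tool_rot: [2.051, 2.374, -0.001]
ft_force: [-0.4, 0.1, -2.4]
opening: 0.0233
finger_force: 59.9
t 25.88 pos [0.5533 0.1015 0.3359] shift [ 2.94  -0.957  1.062] turn [ 0.011  0.02  -0.025] shift after turn [ 2.94  -0.942  1.074] F [-0.4  0.1 -2.4] open 0.0233 59.9
side ball0 [(0.71, [0.499, -0.336, 0.004]), (0.63, [0.592, 0.146, 0.078]), (0.58, [0.556, -0.343, 0.003]), (0.56, [0.514, 0.15, 0.079]), (0.49, [0.53, 0.161, 0.08]), (0.45, [0.54, 0.138, 0.079]), (0.43, [0.572, 0.164, 0.077])]
side pan_in []
side scoop_nose [(0.92, [0.741, 0.308, 0.002]), (0.74, [0.318, 0.406, -0.002]), (0.72, [0.665, 0.115, 0.237])]
side mat [(0.63, [0.502, 0.332, 0.001])]
top ball0 [(0.53, [0.516, 0.149, 0.074]), (0.39, [0.535, 0.137, 0.082]), (0.36, [0.533, 0.16, 0.081])]
top pan_in [(0.72, [0.55, 0.101, 0.065])]
top scoop_nose [(0.69, [0.316, 0.404, -0.003]), (0.54, [0.552, 0.098, 0.068])]
top mat [(0.81, [0.498, 0.326, -0.005])]
```

View pics/c9.png

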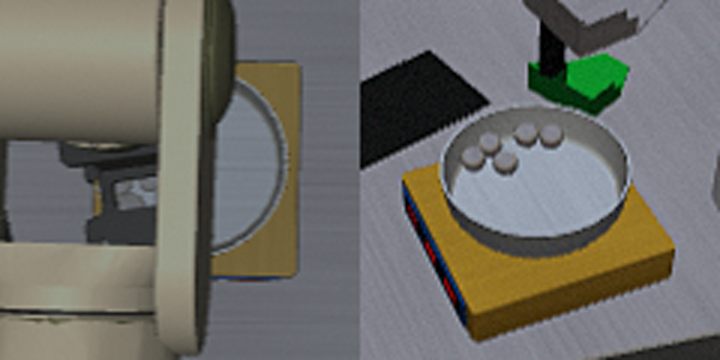

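All five balls lie in the pan, at side-crop (472,157), (488,143), (505,162), (525,134) and (550,135). Now I'll take the scoop back to the mat.

```bash
python3 -m handwheel '.3675 -.118 .134 0 0 0 -1;.3675 -.118 .134 0 0 0 -1;.3675 -.118 .134 0 0 0 -1;.3675 -.118 .134 0 0 0 -1;.3675 -.118 .134 0 0 0 -1;.3675 -.118 .134 0 0 0 -1;.3675 -.118 .134 0 0 0 -1;.3675 -.118 .134 0 0 0 -1;0 0 0 0 0 -.02 -1'
python3 -m handwheel '0 0 .35 0 0 0 -1;0 0 .4 0 0 0 -1;0 0 .4 0 0 0 -1;0 0 .35 0 0 0 -1;0 0 .2 0 0 0 -1;0 0 0 0 0 0 -1;0 0 0 0 0 0 -1'
python3 -c "
from h import *
p=np.array([.498,.331])-.055*np.array([np.cos(.15),np.sin(.15)]);plan([*p,.104],Rs(.15))"
```

```text
clock: 27.5
tcp_pos: [0.444, 0.3243, 0.2486]
tool_rot: [2.046, 2.38, -0.003]
ft_force: [-0.4, 0.2, -1.2]
opening: 0.0232
finger_force: 59.9
clock: 28.38
tcp_pos: [0.4462, 0.3229, 0.1145]
tool_rot: [2.049, 2.375, 0.002]
ft_force: [-0.3, -0.3, -0.7]
opening: 0.0235
finger_force: 59.9
t 28.38 pos [0.4462 0.3229 0.1145] shift [ 0.003 -0.032  0.131] turn [ 0.024  0.015 -0.014] shift after turn [ 0.003 -0.032  0.131] F [-0.3 -0.3 -0.7] open 0.0235 59.9
```

```bash
python3 -m handwheel '0 0 .06 .024 .015 0 -1;0 0 .04 0 0 0 -1;0 0 0 0 0 0 -1'
python3 -m handwheel '0 0 .02 0 0 0 -1;0 0 0 0 0 0 -1'
python3 -m handwheel '0 0 .015 0 0 0 -1;0 0 0 0 0 0 -1'
```

```text
clock: 28.75
tcp_pos: [0.4454, 0.3227, 0.1051]
tool_rot: [-2.051, -2.378, 0.003]
ft_force: [-0.0, 0.5, -1.8]
opening: 0.0232
finger_force: 59.9
clock: 29.0
tcp_pos: [0.4457, 0.323, 0.104]
tool_rot: [-2.051, -2.379, 0.002]
ft_force: [0.1, 0.4, 1.7]
opening: 0.0232
finger_force: 59.9
clock: 29.25
tcp_pos: [0.4458, 0.3231, 0.1039]
tool_rot: [-2.051, -2.379, 0.0]
ft_force: [-3.2, -0.8, 10.9]
opening: 0.023
finger_force: 59.9
```

Contact with the mat came at the expected height. I'll ease off slightly, release, rise and check.

```bash
python3 -m handwheel '0 0 -.01 0 0 0 -1;0 0 0 0 0 0 -1;0 0 0 0 0 0 -.4;0 0 0 0 0 0 0;0 0 0 0 0 0 1;0 0 0 0 0 0 1;0 0 0 0 0 0 1;0 0 0 0 0 0 1;0 0 0 0 0 0 1;0 0 0 0 0 0 1'
python3 -m handwheel '0 0 -.2 0 0 0 1;0 0 -.4 0 0 0 1;0 0 -.5 0 0 0 1;0 0 -.5 0 0 0 1;0 -.4 -.5 0 0 0 1;0 -.4 -.3 0 0 0 1;0 -.4 0 0 0 0 1;0 0 0 0 0 0 1'
python3 -c "
from h import *
snap('side','s10');snap('top','t10')
for c in('side','top'):
  for n in('scoop','scoop_grip','scoop_nose','mat','ball0'): print(c,n,[(round(d['p'],2),np.round(d['point'],3).tolist()) for d in models.place_of(c,n)][:7])
b=cv2.imread('pics/s10.png')[80:230,140:310];a=cv2.imread('pics/t10.png')[120:270,90:260]
cv2.imwrite('pics/c10.png',cv2.resize(np.hstack([a,b]),None,fx=2.3,fy=2.3,interpolation=cv2.INTER_CUBIC))
"
```

```text
clock: 30.5
tcp_pos: [0.4455, 0.3228, 0.1033]
tool_rot: [-2.051, -2.379, 0.003]
ft_force: [-0.0, 0.1, 0.4]
opening: 0.0877
finger_force: 0.0
clock: 31.5
tcp_pos: [0.3497, 0.3088, 0.2972]
tool_rot: [2.05, 2.38, 0.001]
ft_force: [0.4, -0.2, 0.9]
opening: 0.088
finger_force: 0.0
side scoop [(0.9, [0.692, 0.288, 0.0]), (0.6, [0.498, 0.335, 0.005])]
side scoop_grip [(0.93, [0.644, 0.266, 0.106]), (0.87, [0.446, 0.326, 0.109]), (0.69, [0.296, 0.295, 0.101]), (0.17, [0.424, -0.332, 0.004])]
side scoop_nose [(0.94, [0.318, 0.405, -0.002]), (0.78, [0.555, 0.34, 0.004]), (0.66, [0.742, 0.309, 0.002]), (0.58, [0.552, 0.098, 0.065])]
side mat [(0.76, [0.502, 0.332, 0.002]), (0.7, [0.427, -0.329, -0.001]), (0.27, [0.5, -0.339, 0.004])]
side ball0 [(0.58, [0.533, 0.158, 0.077]), (0.55, [0.589, 0.147, 0.076]), (0.49, [0.57, 0.16, 0.079]), (0.43, [0.538, 0.135, 0.081]), (0.43, [0.514, 0.149, 0.079])]
top scoop [(0.96, [0.5, 0.333, 0.003]), (0.72, [0.31, 0.352, -0.003]), (0.57, [0.696, 0.286, 0.0])]
top scoop_grip [(0.79, [0.302, 0.297, 0.107]), (0.67, [0.64, 0.261, 0.105]), (0.61, [0.447, 0.32, 0.104])]
top scoop_nose [(0.94, [0.316, 0.404, -0.004]), (0.79, [0.551, 0.344, 0.0]), (0.6, [0.741, 0.313, -0.0])]
top mat [(0.66, [0.496, 0.327, -0.004])]
top ball0 [(0.64, [0.535, 0.137, 0.078]), (0.6, [0.591, 0.147, 0.073]), (0.59, [0.57, 0.158, 0.078]), (0.5, [0.532, 0.166, 0.079]), (0.39, [0.513, 0.148, 0.077])]
```

View pics/c10.png

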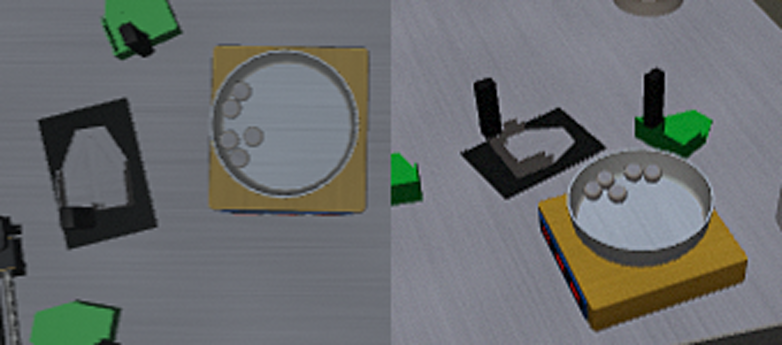

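The scoop stands upright, centred on the mat (top crop (97,175)). All five balls lie in the pan (top crop (232,92)–(255,158)), and the gripper is clear.

```bash
python3 -c "
from cell import ticket
print(ticket.sign_off())"
```

```text
the job is handed in; nothing more can be done
None
```

I handed the job in: all five balls are in the weighing pan and the empty scoop stands upright, centred on its mat, at about 32 s of the 64 s allowed; sign-off returned no verdict.

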